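# Lean the rinsed slide tray against the water bath to drain

### The arm

A 6-joint arm with a two-finger parallel gripper is mounted at the origin on the work surface. World frame = base frame: x ahead of the robot, y to its left, z up, the work surface at z = 0. Lengths are in mm, angles in rad, forces in N, time in s.
With the tool pointing down it reaches from about 350 to 975 mm from the base axis. Payload 7.1 kg.
Tool frame: the origin (TCP) lies between the finger pads; the fingertips stand 17 mm ahead of it and the grasp point (between the pads) lies 2 mm behind it; z points along the fingers, y is the line along which they close (so a half turn about z gives the same grasp; the last joint's range is limited). The gripper opens to 88 mm and grips with 3 to 60 N. Pads are 20 mm wide; open, the fingers measure 115 mm over their backs; the gripper's body (75 mm by 178 mm) begins 61 mm behind the grasp point.
Start: joints at [1.242, 0.423, 1.63, -0, 1.089, -0.019], TCP at [190.511, 595.24, 215.075] pointing down, gripper open.
Joint ranges: [-3, 3], [-0.9, 2.11], [0.09, 2.58], [-1.31, 4.45], [0.11, 2.69], [-2.54, 2.54]. Speed limits (rad/s): [2.39, 2.39, 3.01, 3.14, 3.14, 3.14].

### API

Orientations are given as a rotation vector (axis times angle).
In Python, from workcell import ctrl, optics, workorder gives the robot as it stands (ctrl), with the cameras (optics) and the job (workorder).
- The arm moves only by the shell command python3 jog.py 'ROWS' [OPENING]. ROWS is a JSON list of rows, 1 to 5 of them, each an object with the fields dx, dy, dz (the shift in mm), ax, ay, az (a rotation vector in rad); a field left out counts as zero; each row shifts and turns the commanded pose from where the row before left it, along the tool's axes as they then stand; what a row does not reach is not made up. A row lasts 1/12 s, in which the tool goes at most 41.7 mm and 0.125 rad, less where a joint would pass 70% of its speed; a pose out of reach is approached as far as the arm can. OPENING is the finger opening in mm, set as the command begins (- or left out keeps the last). The fingers move at their own pace and stop on an object; the grip force is fixed at half the most. Time passes only in rows, so rows that do not move let the fingers close. It prints the time, the measured TCP pose, the force, the opening and the grip force at its end. Input that does not fit is refused with a message, and nothing moves.
- ctrl.get_obs(): the state, without advancing time (a new reading comes with each control period).
- optics.get_image(name): name is "side" or "top" or "wrist"; returns a dict with "img" (480x640x3 uint8, red, green, blue), "fx", "fy", "cx", "cy" (pixels), "k1" (the pictures are not rectified: a ray, as slopes to the right and down, at radius r is drawn at 1 + k1 r^2 times it, then the intrinsics apply), "R" (3x3) and "t" (3): a world point X has camera coordinates R X + t. Camera axes: x right, y down, z forward; pixel columns grow to the right and rows downward; lengths in mm; the calibration is good to about 2 mm. A picture is of the moment at which its call begins. There is no depth.
- workorder.close_job(): hands the job in; it is judged then, once.
The state is a dict: "t": time; "qpos": joint angles; "qvel": joint speeds; "joint_torque": joint torques, N m; "ee_pos": TCP position; "orientation": TCP orientation; "ft_force": force on the tool from outside, world axes, zero at the start; "moment": the same for the moment, N m; "width": finger opening in mm; "grasp_force": force on a finger pad.
Only numpy, scipy, OpenCV 4.12 (cv2) and the standard library are available. Lean on these libraries where they do the work, as an engineer would, in place of code of your own. Each camera call takes 0.05 s, during which the arm holds its last target. There are 200 camera calls.

### The job

Lift the longer of the two wooden slide trays up out of the rack and stand it on its short edge on the rubber drain mat, leaning back squarely against the side of the steel water bath, about 20 degrees off upright, so that it drains. Set it down gently, not letting go before it stands, near the middle of the mat with its whole lower edge on the mat, let go, and leave the shorter tray in the rack and everything else where it is.

Things in the scene. Friction and masses are not known exactly. Their poses are not given: they have to be found in the camera images.
- long_tray: The longer slide tray: flat slotted wooden slab, 90 mm wide (its x), 12 mm thick (its y), 190 mm long (its z), about 0.2 kg, the same on both faces. It starts upright on a short edge in one of the rack's two slots. Origin: centre of the lower short edge face; z runs up along its length.
- long_tray_top (a point): Centre of the long tray's upper short edge, 190 mm from its origin along its z.
- short_tray: The shorter slide tray, like the long one but 100 mm long, upright in the rack's other slot. Leave it there. Origin and axes as for the long tray.
- rack: White plastic rack, fixed, 120 mm (x) by 140 mm (y), 40 mm high. Two straight slots run along its x, open above and at both ends, centred at y = -35 and +35 mm, 17 mm wide, floor 10 mm above the table. Origin: centre of its underside.
- bath: Steel water bath with flat glass lid, fixed, 300 mm (x) by 260 mm (y); steel sides 125 mm high; the lid is set in 15 mm from the sides and reaches 131 mm, a knob near its middle 149 mm. Origin: centre of its underside, not counting the mat; z up. Its +y side, at y = +130 mm, is a plain upright face with the drain mat at its foot.
- mat (a point): Centre of the drain mat's top: ribbed grey rubber, 200 mm (x) by 100 mm (y), 3 mm thick, fixed to the bath and lying on the table against its +y side (bath frame: x -100 to +100 mm, y +130 to +230 mm). Axes as the bath's.
- jar: Low glass jar, 40 mm across, 55 mm high, standing on the table near the +x end of the drain mat. Origin: centre of its underside. Leave alone.
- slide_box: Closed card box, 100 x 50 x 37 mm, beside the rack on its +y side. Origin: centre of its underside. Leave alone.
- dropper: Amber bottle with red cap, 44 mm across, 100 mm high. Origin: centre of its underside. Leave alone.
- reagent: Clear bottle with blue cap, 60 mm across, 130 mm high. Origin: centre of its underside. Leave alone.
- card_tray: Open card tray, 110 x 90 x 30 mm. Origin: centre of its underside. Leave alone.

How it is judged (in metres and radians):
On the way, in this order (a step that is already met when the one before it is completed fails the run):
1. the long tray is lifted clear above the rack (height (world z) of long_tray above 0.045 m), for 0.1 s.
2. still held, the long tray's lower edge is brought down onto the mat (not dropped) (contact force between the fingers and long_tray above 0.5 N and z of long_tray in the frame of bath below 0.014 m and y of long_tray in the frame of bath between 0.13 and 0.24 m and x of long_tray in the frame of bath between -0.07 and 0.07 m), for 0.05 s.
At the end, for the whole second after the job is handed in: The long tray stands on the mat on its short edge, 10 to 34 degrees off upright, top over or against the bath's side, lower edge 15 to 100 mm out from that side and within 60 mm of the mat's middle along it, width parallel to the side within 11 degrees, at rest (angle between long_tray's own z axis and vertical between 0.17 and 0.6 rad and y of long_tray in the frame of bath between 0.145 and 0.23 m and x of long_tray in the frame of bath between -0.06 and 0.06 m and z of long_tray in the frame of bath below 0.012 m and y of long_tray_top in the frame of bath below 0.135 m and angle between the x axis of long_tray and the x axis of bath, either way round below 0.2 rad and linear speed of long_tray below 0.02 m/s and angular speed of long_tray below 0.1 rad/s); the robot touches nothing.
It fails at once if the long tray is rammed against the bath or mat (over 60 N) (contact force between long_tray and bath above 60 N).
It fails at once if the short tray is moved more than 25 mm or tipped (distance of short_tray from where it was at the start of the episode above 0.025 m or angle between short_tray's own z axis and vertical above 0.35 rad).
It fails at once if another thing on the table is moved more than 30 mm (distance of any of jar, slide_box, dropper, reagent, card_tray from where it was at the start of the episode above 0.03 m).
It also fails if it takes over 38 s, if anything falls off the work surface, if the arm or the gripper's body presses on something with over 40 N, if the wrist force passes 120 N, or if a joint passes its speed limit or range.

## Working session

There is one attempt and no reset: what is moved stays moved. The work goes in short steps, Python scripts to look and compute and a shell command to move; the robot and the scene stay as the last step left them, time stands still between calls to the robot, and variables do not carry over. Pictures are saved under pics/ and viewed, at most 10 in all, crops included, and the job is handed in when it is done.

```bash
ls; mkdir -p pics
python3 - <<'E'
from workcell import ctrl, optics, workorder
import cv2,numpy as np
np.set_printoptions(precision=4,suppress=True)
for n in("top","side"):
    d=optics.get_image(n);cv2.imwrite(f"pics/{n}0.png",d["img"][:,:,::-1]);print(n,{k:v for k,v in d.items() if k!="img"})
o=ctrl.get_obs();print(o)
E
```

```text
jog.py
pics
workcell.py
top {'fx': 617.7129656357914, 'fy': 617.7129656357914, 'cx': 321.75309922869764, 'cy': 234.64325401469517, 'k1': -0.0993638527728953, 'R': array([[ 0.023 , -0.9997,  0.0047],
       [-0.9771, -0.0235, -0.2114],
       [ 0.2114,  0.0002, -0.9774]]), 't': array([  27.8203,  663.1102, 1272.0984])}
side {'fx': 496.4796144763766, 'fy': 496.4796144763766, 'cx': 316.10025868355046, 'cy': 234.35447997269267, 'k1': -0.12892654211822313, 'R': array([[-0.9693, -0.2455,  0.0107],
       [-0.1764,  0.665 , -0.7257],
       [ 0.1711, -0.7053, -0.6879]]), 't': array([ 623.5423,  210.4844, 1140.2315])}
{'t': 0.1, 'qpos': array([ 1.242 ,  0.4237,  1.6306,  0.    ,  1.0886, -0.019 ]), 'qvel': array([ 0.0001, -0.0019, -0.0013, -0.001 , -0.0009, -0.0013]), 'joint_torque': array([ -0.0007, -54.5614, -27.4326,   0.0645,   0.0189,  -0.0001]), 'ee_pos': array([190.3653, 594.7901, 214.4135]), 'orientation': array([-0.4847, -3.1037,  0.002 ]), 'ft_force': array([ 0.5894, -0.0529, -0.1942]), 'moment': array([-0.0077, -0.0149, -0.0027]), 'grasp_force': 0.0, 'width': 87.70628498091101}
```

View pics/top0.png

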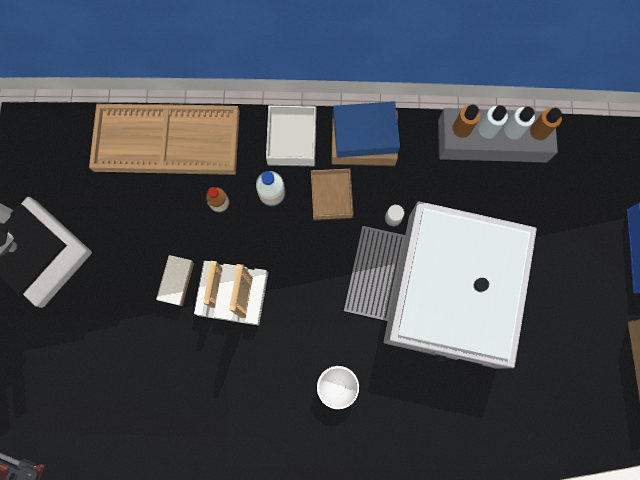

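View pics/side0.png

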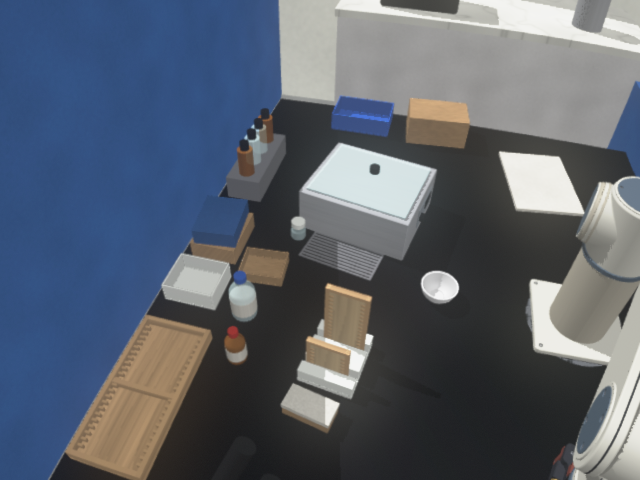

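The top view shows the rack at about (232,293), with the long tray at (241,290), the short tray at (210,284) and the mat at (375,272). The bath is at (465,285). In the side view the long tray's face is at (347,317) and the mat at (342,254). Next I'll enlarge these areas.

```bash
cat > h.py <<'E'
import numpy as np,cv2
from workcell import ctrl, optics, workorder
np.set_printoptions(precision=3,suppress=True)
def ray(d,u,v):
    K=np.array([[d["fx"],0,d["cx"]],[0,d["fy"],d["cy"]],[0,0,1.]])
    p=cv2.undistortPoints(np.array([[[u,v]]],float),K,np.array([d["k1"],0,0,0.]))[0,0]
    R=np.array(d["R"]);c=-R.T@np.array(d["t"]);r=R.T@np.array([p[0],p[1],1]);return c,r/np.linalg.norm(r)
def plane(d,u,v,z):
    c,r=ray(d,u,v);return c+r*(z-c[2])/r[2]
def tri(a,ua,b,ub):
    c1,r1=ray(a,*ua);c2,r2=ray(b,*ub)
    s=np.linalg.lstsq(np.c_[r1,-r2],c2-c1,rcond=None)[0]
    p,q=c1+s[0]*r1,c2+s[1]*r2;return (p+q)/2,np.linalg.norm(p-q)
def proj(d,X):
    R=np.array(d["R"]);p=R@np.array(X,float)+d["t"];x=p[:2]/p[2];x=x*(1+d["k1"]*(x@x));return x*d["fx"]+[d["cx"],d["cy"]]
E
python3 - <<'E'
import cv2,numpy as np
t=cv2.imread("pics/top0.png");s=cv2.imread("pics/side0.png")
def z(i,x,y,w,h,k):
    c=cv2.resize(i[y:y+h,x:x+w],None,fx=k,fy=k,interpolation=cv2.INTER_CUBIC)
    for a in range(0,w,10): cv2.putText(c,str(x+a),(a*k,8),0,.3,(0,255,255),1);cv2.line(c,(a*k,10),(a*k,14),(0,255,255),1)
    for b in range(0,h,10): cv2.putText(c,str(y+b),(0,b*k+4),0,.3,(0,255,255),1)
    return c
cv2.imwrite("pics/a.png",np.hstack([z(t,190,250,80,80,5),z(s,290,275,80,120,5)[:400]]))
cv2.imwrite("pics/b.png",np.hstack([z(t,340,200,80,150,4),z(s,290,170,120,150,4)[:600]])[:, :800])
E
```

```text
(no output)
```

View pics/a.png

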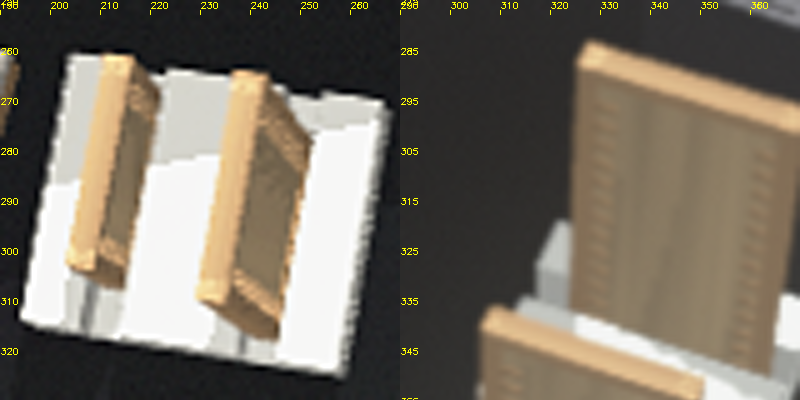

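View pics/b.png

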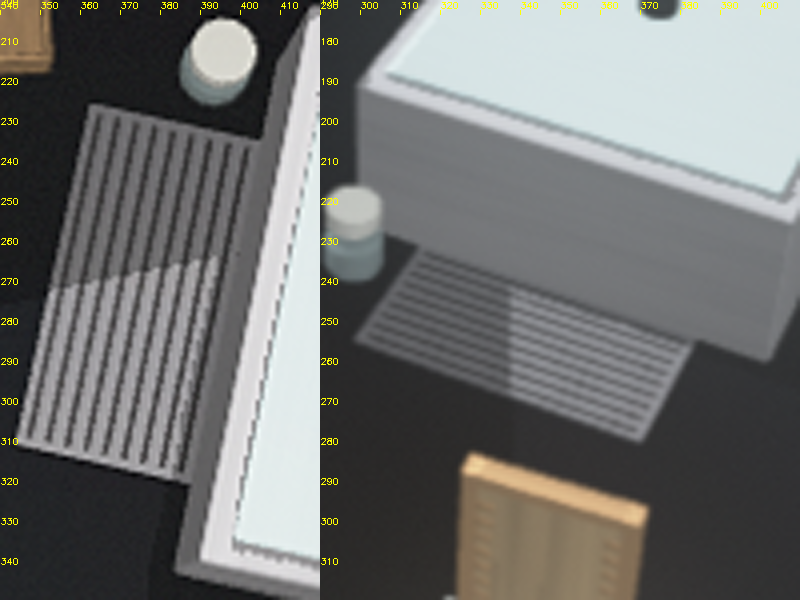

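The crops give me the corners I need:
- **Long tray, upper edge, top view:** (237,264), (243,264.5), (230,309.5) and (236,310.5).
- **Long tray, upper edge, side view:** (327,283.5), (326,288), (372,297) and (370,301).
- **Mat, top view:** (363,226), (344,311), (404.5,235) and (386,320).

Next I'll triangulate them.

Run:
```python
from h import *
T=optics.get_image("top");S=optics.get_image("side")
print("cams",ray(T,0,0)[0],ray(S,0,0)[0])
for n,a,b in [("tray+x-y",(242.8,264.6),(327,283.5)),("tray+x+y",(237,264.4),(325.7,287.8)),("tray-x-y",(235.8,310.4),(372,296.8)),("tray-x+y",(229.8,309.4),(370,301.3)),
 ("mat out+x",(363,226.2),(298.7,255.5)),("mat out-x",(344.2,311.2),(370,280)),("mat in+x",(404.5,235),(314.5,232)),("mat in-x",(385.7,320),(383.2,256.2)),("bath top-x",(390,339.5),(408.7,225))]:
    print(n,*tri(T,a,S,b))
    if "mat" in n: print("  ",plane(T,*a,3),plane(S,*b,3))
    if "tray" in n: print("  ",plane(T,*a,200),plane(S,*b,200))
# rack corners on z=40 via top
for p in [(203.6,261),(267,270.5),(258.5,325),(194,315)]: print("rack?",plane(T,*p,40))
W=optics.get_image("wrist");cv2.imwrite("pics/w0.png",W["img"][:,:,::-1]);print(W["R"],W["t"],W["fx"])
print(cv2.Rodrigues(ctrl.get_obs()["orientation"])[0])
```

```text
cams [ 378.353   43.088 1383.371] [446.475 817.376 930.48 ]
tray+x-y [572.773 195.628 197.844] 2.5480272597293796
   [571.131 195.309 200.   ] [573.691 197.297 200.   ]
tray+x+y [572.77  206.953 197.901] 2.3441395484559546
   [571.24  206.623 200.   ] [573.594 208.556 200.   ]
tray-x-y [482.939 204.998 196.14 ] 1.1702651181753354
   [482.014 204.488 200.   ] [483.33  208.156 200.   ]
tray-x+y [484.668 216.679 195.983] 1.383921003942809
   [483.616 216.109 200.   ] [485.147 219.892 200.   ]
mat out+x [701.996 -51.196  -4.354] 2.438575183400932
   [699.037 -50.736   3.   ] [701.238 -44.556   3.   ]
mat out-x [505.577 -10.83   -0.305] 3.596681552579334
   [503.473 -10.642   3.   ] [507.162  -8.088   3.   ]
mat in+x [ 683.453 -146.884   -2.463] 3.1095256852433177
   [ 680.666 -146.152    3.   ] [ 683.658 -141.508    3.   ]
mat in-x [ 487.182 -104.131   -3.11 ] 1.6293576926570699
   [ 485.89  -103.445    3.   ] [487.725 -98.196   3.   ]
bath top-x [437.587 -99.537 123.654] 0.5083903056499259
rack? [603.043 303.233  40.   ]
rack? [585.392 161.938  40.   ]
rack? [465.79 175.57  40.  ]
rack? [483.505 317.065  40.   ]
[[ 0.305  0.952 -0.002]
 [ 0.907 -0.29   0.305]
 [ 0.29  -0.094 -0.952]] [-625.21   -36.613  392.273] 384.45652430044345
[[-0.952  0.305 -0.   ]
 [ 0.305  0.952 -0.001]
 [ 0.    -0.001 -1.   ]]
```

The tray's upper-edge centre comes out at about (528, 206) with z≈197–200 and yaw about −6.4°. The mat centre is at (594, −75), with the bath's x-axis yawed about −11°. I'll move over the tray now.

```bash
python3 jog.py '[{"dx": -34, "dy": -20.5, "dz": -7}, {"dx": -34, "dy": -20.5, "dz": -7}, {"dx": -34, "dy": -20.5, "dz": -7}, {"dx": -34, "dy": -20.5, "dz": -7}, {"dx": -34, "dy": -20.5, "dz": -7}]' 50; python3 jog.py '[{"dx": -34, "dy": -20.5}, {"dx": -34, "dy": -20.5}, {"dx": -34, "dy": -20.5}, {"dx": -34, "dy": -20.5}, {"dx": -34, "dy": -20.5}]'; python3 jog.py '[{"dx": -34, "dy": -20.5}, {"dx": -34, "dy": -20.5}, {"dx": -32, "dy": -20}, {"az": -0.1}, {"az": -0.1}]'; python3 jog.py '[{}]'
python3 - <<'E'
from h import *
o=ctrl.get_obs();R=cv2.Rodrigues(o["orientation"])[0];print(o["ee_pos"],o["qpos"],R)
W=optics.get_image("wrist");cv2.imwrite("pics/w1.png",W["img"][:,:,::-1]);print(W["R"],W["t"],W["fx"],ray(W,0,0)[0])
E
```

```text
t: 0.67
ee_pos: [321.9, 444.3, 250.3]
orientation: [0.484, 3.104, -0.0]
ft_force: [0.3, -0.1, -1.6]
width: 57.8
grasp_force: 0.0
t: 1.08
ee_pos: [452.8, 294.6, 250.2]
orientation: [0.485, 3.104, 0.0]
ft_force: [1.0, 0.9, -0.6]
width: 49.9
grasp_force: 0.0
t: 1.5
ee_pos: [529.8, 205.7, 249.9]
orientation: [-0.171, -3.137, 0.0]
ft_force: [-1.4, 0.4, 0.1]
width: 50.2
grasp_force: 0.0
t: 1.58
ee_pos: [528.8, 206.8, 249.8]
orientation: [-0.17, -3.137, 0.0]
ft_force: [-1.1, -0.7, 1.0]
width: 50.0
grasp_force: 0.0
[528.817 206.846 249.825] [ 0.352  0.301  1.726  0.     1.115 -1.111] [[-0.994  0.108 -0.   ]
 [ 0.108  0.994 -0.   ]
 [ 0.    -0.    -1.   ]]
[[ 0.108  0.994 -0.001]
 [ 0.947 -0.102  0.304]
 [ 0.302 -0.034 -0.953]] [-263.309 -526.665  271.862] 384.45652430044345 [444.908 217.097 418.977]
```

View pics/w1.png

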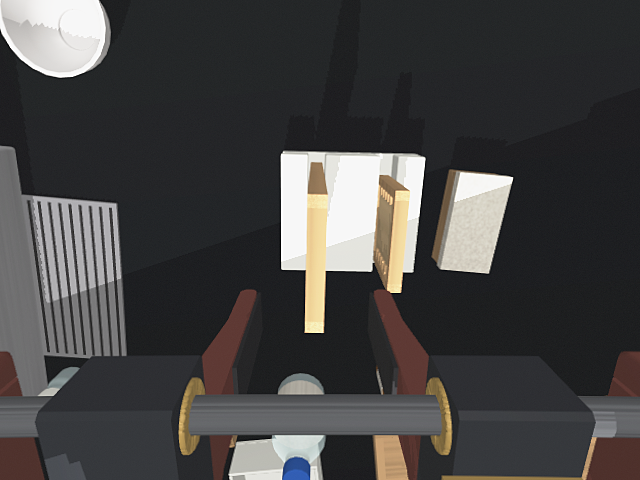

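The wrist view shows the tray's top edge at columns 305–327, rows 195–332. It's centred between the fingertips (columns about 256 and 378) and square to them. I'll descend, grip and lift.

```bash
python3 jog.py '[{"dz": 25}, {"dz": 25}, {"dz": 20}, {}, {}]'; python3 jog.py '[{}, {}, {}, {}, {}]' 0; python3 jog.py '[{}, {}, {}, {}, {}]'
```

```text
t: 2.05
ee_pos: [527.7, 208.0, 179.5]
orientation: [-0.174, -3.135, 0.001]
ft_force: [0.1, 0.4, 0.5]
width: 50.1
grasp_force: 0.0
t: 2.47
ee_pos: [528.8, 207.9, 180.8]
orientation: [0.173, 3.136, 0.001]
ft_force: [0.2, 0.4, -0.3]
width: 20.3
grasp_force: 0.0
t: 2.88
ee_pos: [528.7, 207.8, 180.5]
orientation: [0.172, 3.136, 0.0]
ft_force: [-0.6, -0.2, 6.1]
width: 11.3
grasp_force: 30.0
```

```bash
python3 jog.py '[{"dz": -20}, {"dz": -25}, {"dz": -25}, {"dz": -20}, {}]'; python3 jog.py '[{"dx": -11, "dy": -31}, {"dx": -11, "dy": -31}, {"dx": -11, "dy": -31}, {"dx": -11, "dy": -31}, {"dx": -11, "dy": -31}]';  python3 jog.py '[{"dx": -11, "dy": -31}, {"dx": -11, "dy": -31}, {"dx": -11, "dy": -31}, {"dx": -6, "dy": -16}, {}]'
python3 - <<'E'
from h import *
T=optics.get_image("top");S=optics.get_image("side")
W=optics.get_image("wrist")
def z(i,x,y,w,h,k):
    c=cv2.resize(i[y:y+h,x:x+w,::-1],None,fx=k,fy=k,interpolation=cv2.INTER_CUBIC)
    for a in range(0,w,10): cv2.putText(c,str(x+a),(a*k,8),0,.3,(0,0,255),1);cv2.line(c,(a*k,10),(a*k,14),(0,0,255),1)
    for b in range(0,h,10): cv2.putText(c,str(y+b),(0,b*k+4),0,.3,(0,0,255),1)
    return c
cv2.imwrite("pics/c.png",np.hstack([z(T["img"],330,195,100,150,4),z(S["img"],290,130,100,150,4)]))
cv2.imwrite("pics/w2.png",W["img"][:,:,::-1]);print(ctrl.get_obs()["ee_pos"])
E
```

```text
t: 3.3
ee_pos: [530.4, 208.5, 273.7]
orientation: [0.172, 3.131, 0.004]
ft_force: [1.1, -0.2, -1.3]
width: 12.0
grasp_force: 30.0
t: 3.72
ee_pos: [565.4, 46.2, 268.2]
orientation: [-0.172, -3.135, 0.0]
ft_force: [0.7, -0.8, -1.7]
width: 11.8
grasp_force: 30.0
t: 4.13
ee_pos: [592.8, -68.3, 268.0]
orientation: [-0.178, -3.135, 0.001]
ft_force: [-0.2, 0.7, -1.3]
width: 11.7
grasp_force: 30.0
[592.129 -64.474 268.626]
```

View pics/c.png

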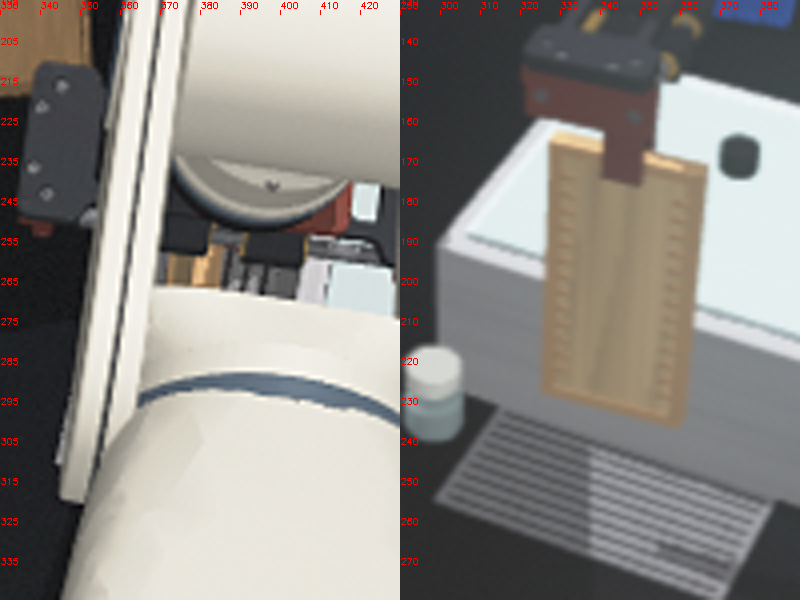

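View pics/w2.png

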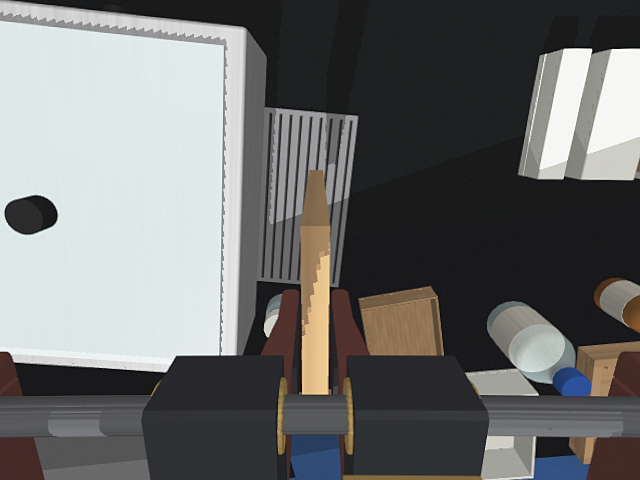

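The wrist view shows the bath's rim edge running from about (246,30) to (237,355), and the mat's outer corners at (358,116) and (341,286). The tray hangs straight at column 315. I'll fit the rim line at z=125.

Run:
```python
from h import *
W=optics.get_image("wrist");S=optics.get_image("side");T=optics.get_image("top")
g=cv2.cvtColor(W["img"],cv2.COLOR_RGB2GRAY).astype(float)
print(g[150,225:275].astype(int))
P=[]
for r in range(50,340,5):
    s=g[r,228:268];k=np.argmin(np.diff(cv2.GaussianBlur(s[None],(3,1),0)[0]));P.append(plane(W,228+k+.5,r,125))
P=np.array(P)
v=cv2.fitLine(P[:,:2].astype(np.float32),cv2.DIST_HUBER,0,.01,.01).ravel();print("rim line",v,np.degrees(np.arctan2(v[1],v[0])))
n=np.array([v[1],-v[0]]);n*=np.sign(n[1]);print("n",n,"off",n@v[2:])
for q in[(358,116),(341,286),(267,106)]: p=plane(W,*q,3);print("mat",p,n@p[:2]-n@v[2:])
for q in[(300,191.5),(408.7,225)]: p=plane(S,*q,125);print("side rim",p,n@p[:2]-n@v[2:])
o=ctrl.get_obs();print(o["ee_pos"],cv2.Rodrigues(o["orientation"])[0],n@o["ee_pos"][:2]-n@v[2:])
# tray lower edge in side view, triangulated against its plane: front-bottom corners
for q in[(325.5,228),(360,236.3)]:
    for z in (95,98,101): print(z,plane(S,*q,z))
```

```text
[228 225 226 223 220 218 216 220 222 219 218 220 223 227 215 196 168 117
  92  93  97  99  97  95  96  95  96  98  96  94  96  97  96  95  96  94
  93 107 108 108 111 113  58  32  46 107 109 101 151 159]
rim line [   0.98    -0.2    568.812 -123.537] -11.529401
n [0.2  0.98] off -7.3556824
mat [506.478  -7.561   3.   ] 101.17705674056366
mat [701.235 -43.195   3.   ] 105.18892389896462
mat [ 485.898 -102.811    3.   ] 3.7363006464058657
side rim [ 726.924 -154.544  125.   ] 1.2203372691016057
side rim [437.855 -98.037 125.   ] -1.1883764311828884
[592.585 -63.759 269.629] [[-0.994  0.108 -0.001]
 [ 0.108  0.994  0.   ]
 [ 0.001  0.    -1.   ]] 63.32344346699628
95 [637.348 -67.438  95.   ]
98 [636.663 -64.261  98.   ]
101 [635.978 -61.084 101.   ]
95 [548.938 -60.049  95.   ]
98 [548.57  -56.898  98.   ]
101 [548.203 -53.747 101.   ]
```

The face line has yaw −11.5° and normal (0.2, 0.98), at offset −7.4. The target TCP is −8 mm along the normal from the face, t=597, z≈165, with a 20° tilt. I'll yaw and tilt in place at height, then move in.

```bash
python3 jog.py '[{"az": 0.093}, {"ax": -0.0873}, {"ax": -0.0873}, {"ax": -0.0873}, {"ax": -0.0873}]'; python3 jog.py '[{"dx": -3, "dy": -16, "dz": -6}, {"dy": -16, "dz": -6}, {"dy": -16, "dz": -6}, {"dy": -12, "dz": -4}, {}]'
cat > st.py <<'E'
from h import *
o=ctrl.get_obs();R=cv2.Rodrigues(o["orientation"])[0];p=o["ee_pos"];n=np.array([.2,.98,0]);t=np.array([.98,-.2,0])
print("t",o["t"],"along",t@p-597,"n",n@p+7.36,"z",p[2],"lean",np.degrees(np.arctan2(R[:,2]@n,-R[2,2])),"roll",np.degrees(R[2,0]),"yaw",R[:,0]@n,"F",o["ft_force"])
og=p+170*R[:,2];print("origin n",n@og+7.36,"z",og[2],"grip",o["grasp_force"])
E
python3 st.py
```

```text
t: 4.85
ee_pos: [593.3, -63.7, 270.9]
orientation: [0.306, 3.041, 0.542]
ft_force: [-0.9, 0.2, -1.9]
width: 12.1
grasp_force: 30.0
t: 5.27
ee_pos: [582.9, -129.4, 270.1]
orientation: [0.311, 3.044, 0.535]
ft_force: [-0.3, 0.6, -3.0]
width: 11.8
grasp_force: 30.0
t 5.2667 along 0.12520452715943975 n -2.874123563899871 z 270.1207867698957 lean 19.958834749102696 roll -0.01664228149624843 yaw 0.002272956838576895 F [-0.321  0.6   -3.024]
origin n 55.15583183514522 z 110.32767380495937 grip 29.99446302652359
```

```bash
python3 jog.py '[{"dy": -7, "dz": 19}, {"dy": -7, "dz": 19}, {"dy": -7, "dz": 19}, {"dy": -7, "dz": 19}, {"dy": -3.5, "dz": 10}]'; python3 jog.py '[{"dy": -1.5, "dz": 4}, {}]'; python3 st.py
```

```text
t: 5.68
ee_pos: [582.1, -126.7, 176.5]
orientation: [0.309, 3.047, 0.539]
ft_force: [-0.7, 0.5, -2.8]
width: 11.9
grasp_force: 30.0
t: 5.85
ee_pos: [582.8, -127.5, 173.7]
orientation: [0.309, 3.045, 0.538]
ft_force: [-0.5, -0.4, -1.1]
width: 11.6
grasp_force: 30.0
t 5.85 along -0.403165032530751 n -1.0033415357297875 z 173.69997077587593 lean 20.037807686274288 roll 0.08922771172684675 yaw 0.0007586590286602357 F [-0.502 -0.409 -1.089]
origin n 57.24680772943894 z 13.986993972927593 grip 29.991835355758667
```

Run:
```python
from h import *
S=optics.get_image("side")["img"][:,:,::-1];W=optics.get_image("wrist")["img"][:,:,::-1]
cv2.imwrite("pics/d.png",np.hstack([cv2.resize(S[140:290,280:410],(520,600),interpolation=3),cv2.resize(W[80:380,220:360],(280,600),interpolation=3)]))
```

```text
(no output)
```

View pics/d.png

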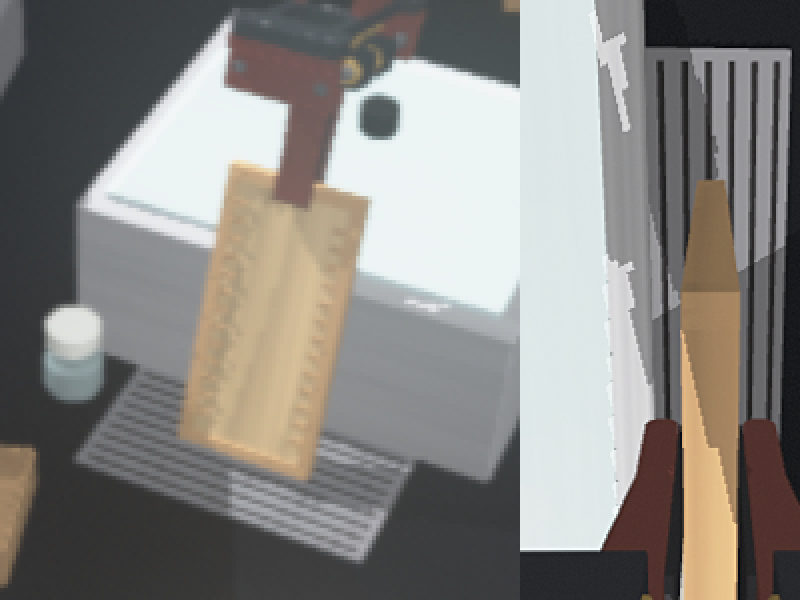

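The picture shows the tray leaning over the middle of the mat, parallel to the face. Its lower edge sits just above the mat at about (245,458) in the crop, clear of the jar. I'll lower it gently until it makes contact.

```bash
python3 jog.py '[{"dy": -2, "dz": 1.5}, {"dy": -2, "dz": 1.5}, {"dy": -2, "dz": 1.3}, {}, {}]'; python3 jog.py '[{"dy": -0.35, "dz": 1}, {"dy": -0.35, "dz": 1}, {}, {}]'; python3 st.py
```

```text
t: 6.37
ee_pos: [582.1, -132.7, 168.3]
orientation: [0.31, 3.044, 0.537]
ft_force: [0.1, 0.4, -1.6]
width: 11.9
grasp_force: 30.0
t: 6.7
ee_pos: [582.1, -132.4, 166.0]
orientation: [0.31, 3.044, 0.537]
ft_force: [-0.4, -0.2, -1.3]
width: 11.9
grasp_force: 30.0
t 6.7 along -0.04221145608403276 n -5.946344433959509 z 166.04548629922118 lean 20.01158629014367 roll 0.009913651712885755 yaw 0.001441332622807212 F [-0.406 -0.235 -1.262]
origin n 52.2307416499777 z 6.30577055320839 grip 29.991605579853058
```

```bash
for i in 1; do python3 jog.py '[{"dy": -0.35, "dz": 1}, {}, {}]'; done; python3 jog.py '[{"dy": -0.35, "dz": 1}, {}, {}]'; python3 st.py
```

```text
t: 6.95
ee_pos: [582.2, -132.4, 165.2]
orientation: [0.31, 3.044, 0.537]
ft_force: [-0.0, -0.5, -0.8]
width: 11.7
grasp_force: 30.0
t: 7.2
ee_pos: [582.6, -132.8, 164.9]
orientation: [0.309, 3.043, 0.536]
ft_force: [-1.1, -2.1, 5.1]
width: 11.9
grasp_force: 30.0
t 7.2 along 0.5256146839207076 n -6.222133902210131 z 164.9304508458843 lean 20.002806777933472 roll -0.0737028028438945 yaw 0.0015286266047730146 F [-1.054 -2.105  5.137]
origin n 51.930389217638734 z 5.182056308558856 grip 29.996630251407623
```

Contact with the mat shows about 5 N upward. Next I'll rock the tray about its foot towards the bath rim.

```bash
python3 jog.py '[{"dy": -1, "ax": -0.006}, {}, {}]'; python3 jog.py '[{"dy": -1, "ax": -0.006}, {}, {}]'; python3 st.py
```

```text
t: 7.45
ee_pos: [582.4, -133.8, 164.6]
orientation: [0.309, 3.04, 0.546]
ft_force: [-3.3, -1.5, 6.1]
width: 11.7
grasp_force: 30.0
t: 7.7
ee_pos: [582.2, -134.8, 164.3]
orientation: [0.309, 3.038, 0.555]
ft_force: [-1.4, -2.4, 5.9]
width: 11.9
grasp_force: 30.0
t 7.7 along 0.5554957941764087 n -8.255279500096023 z 164.25189929093128 lean 20.70076710823492 roll -0.0778125459308612 yaw 0.0018145670061519015 F [-1.402 -2.436  5.872]
origin n 51.83896447416164 z 5.223536470844323 grip 29.999250769615173
```

```bash
python3 jog.py '[{"dy": -1, "ax": -0.006}, {}, {}]'; python3 jog.py '[{"dy": -1, "ax": -0.006}, {}, {}]'; python3 st.py
```

```text
t: 7.95
ee_pos: [582.1, -135.6, 164.0]
orientation: [0.309, 3.036, 0.564]
ft_force: [-1.3, -1.8, 6.5]
width: 11.6
grasp_force: 30.0
t: 8.2
ee_pos: [581.9, -136.1, 163.2]
orientation: [0.309, 3.034, 0.574]
ft_force: [-0.7, -0.2, 5.6]
width: 11.8
grasp_force: 30.0
t 8.2 along 0.4608689042802325 n -9.618817219519741 z 163.23419475318883 lean 21.4251728449305 roll -0.054006089676688095 yaw 0.0019128066673262112 F [-0.657 -0.208  5.554]
origin n 52.48134956598061 z 4.977948539245716 grip 30.031236112117767
```

```bash
python3 jog.py '[{"dy": -1, "ax": -0.006}, {}, {}]'; python3 st.py
python3 - <<'E'
from h import *
S=optics.get_image("side")["img"][:,:,::-1];W=optics.get_image("wrist")["img"][:,:,::-1]
cv2.imwrite("pics/e.png",np.hstack([cv2.resize(S[140:290,280:410],(520,600),interpolation=3),cv2.resize(W[80:380,220:360],(280,600),interpolation=3)]))
E
```

```text
t: 8.45
ee_pos: [581.6, -136.4, 162.6]
orientation: [0.309, 3.032, 0.584]
ft_force: [2.6, 4.2, 4.4]
width: 11.7
grasp_force: 30.1
t 8.45 along 0.2850386608640747 n -10.024490769846238 z 162.61259251623844 lean 21.802505324400766 roll -0.01964329972680909 yaw 0.001824889308092853 F [2.578 4.176 4.373]
origin n 53.11665307389987 z 4.76848785202688 grip 30.093365013599396
```

View pics/e.png

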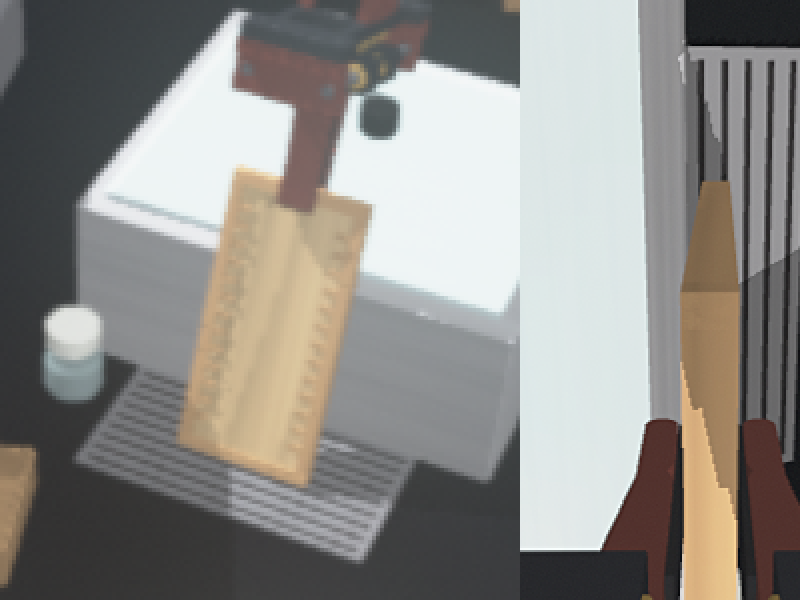

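The tray now presses lightly on both the mat and the rim, at about 4 N each, at roughly 22° lean and square. I'll release it and back off along the tool axis.

```bash
python3 jog.py '[{}, {}, {}, {}, {}]' 28; python3 jog.py '[{"dz": -3}, {"dz": -8}, {"dz": -12}, {"dz": -20}, {"dz": -25}]'; python3 jog.py '[{"dz": -25}, {"dz": -25}, {"dz": -25}, {}, {}]'
python3 - <<'E'
from h import *
S=optics.get_image("side");W=optics.get_image("wrist")["img"][:,:,::-1]
np.savez("/tmp/s.npz",img=S["img"])
cv2.imwrite("pics/f.png",np.hstack([cv2.resize(S["img"][140:290,280:410,::-1],(390,450),interpolation=3),cv2.resize(W[:,200:600],(375,450))]))
E
```

```text
t: 8.97
ee_pos: [581.0, -137.2, 162.0]
orientation: [0.309, 3.033, 0.582]
ft_force: [-0.1, -0.3, -0.9]
width: 27.8
grasp_force: 0.0
t: 9.38
ee_pos: [575.5, -161.7, 226.1]
orientation: [0.309, 3.034, 0.583]
ft_force: [1.0, -0.4, -0.2]
width: 28.2
grasp_force: 0.0
t: 9.8
ee_pos: [571.1, -190.0, 297.4]
orientation: [0.309, 3.029, 0.578]
ft_force: [-0.3, 0.8, 0.3]
width: 28.1
grasp_force: 0.0
```

View pics/f.png

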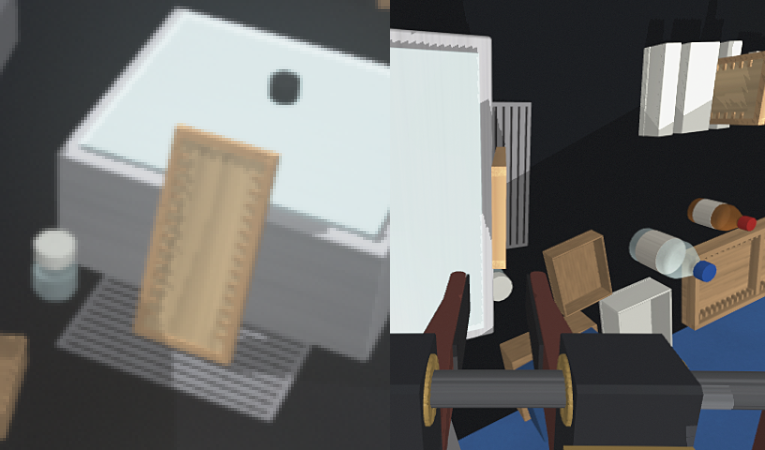

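The tray stands on its own on the mat, leaning squarely on the rim. The gripper is clear and the short tray is still in the rack. I'll check it isn't moving, then hand in.

```bash
python3 jog.py '[{}, {}, {}, {}, {}]' >/dev/null
python3 - <<'E'
from h import *
a=np.load("/tmp/s.npz")["img"].astype(int);b=optics.get_image("side")["img"].astype(int)
d=abs(a-b)[175:275,315:375].max();print(d)
if d<40: print(workorder.close_job())
E
```

```text
13
the job is handed in; nothing more can be done
None
```

The long tray stands on its short edge near the middle of the mat, leaning about 22° squarely against the bath; it was let go gently, the short tray is still in the rack, and the job was handed in at about 10 s (no verdict was returned).

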